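# Unlock the lid stay and shut the ink chest

## Robot

A 6-joint arm with a two-finger parallel gripper is mounted at the origin on the work surface. World frame = base frame: x ahead of the robot, y to its left, z up, the work surface at z = 0. Lengths are in m, angles in degrees, forces in N, time in s.
With the tool pointing down it reaches from about 0.4 to 0.825 m from the base axis. Payload 7 kg.
Tool frame: the origin (TCP) lies between the finger pads; the fingertips stand 11 mm ahead of it and the grasp point (between the pads) lies 8 mm behind it; z points along the fingers, y is the direction in which the jaws open and shut (so a half turn about z gives the same grasp; the last joint's range is limited). The gripper opens to 88 mm and grips with 3 to 60 N. Pads are 19 mm wide; open, the fingers measure 130 mm over their backs; the gripper's body (78 mm by 193 mm) begins 47 mm behind the grasp point.
Start: joints at [-55.743, 20.546, 0.682, 0, -70.136, -16.507], TCP at [0.206, -0.643, 0.209] pointing down, gripper open.
Joint ranges: [-176.03, 176.03], [-82.01, 121.73], [-58.28, 71.71], [-173.87, 95.51], [-174.79, -0.11], [-173.66, 173.66]. Speed limits (degrees/s): [136.94, 136.94, 172.46, 180, 180, 180].

## Interface

Orientations are given as [roll, pitch, yaw] about the fixed x, y, z axes, in that order (R = Rz(yaw) Ry(pitch) Rx(roll)).
In Python, from plant import r gives the robot as it stands.
- The arm moves only by the shell command python3 -m inch 'ROWS' [OPENING] [FORCE]. ROWS is JSON, a list of rows, each an object of numbers: "x", "y", "z": the shift along the tool's x, y, z as a fraction of full scale; "yaw": the turn about the tool's z as a fraction of full scale. In form: [{"x": .., "y": .., "z": .., "yaw": ..}, ...]. A call has 1 to 5 rows; each row shifts and turns the pose as measured when the row begins, along the tool's axes as they then stand; what a row does not reach is not made up. Full scale, the value 1, is 0.025 m for a shift and 4 degrees for a turn. A row lasts 1/12 s, in which the tool goes at most 41.7 mm and 7.16 degrees, less where a joint would pass 70% of its speed; a pose out of reach is approached as far as the arm can. A call with a number of a shift or a turn outside -1 to 1 is refused whole. A call with a gripper value outside its range is refused whole. OPENING is the opening, from -1 (shut) to 1 (fully open), set as the call begins (- or left out, the last holds). The fingers move at their own pace and stop on an object; FORCE is the grip in N (left out, the last holds). Time passes only in rows, so rows that do not move let the fingers close. It gives the time, the measured TCP pose, the force and the opening at its end, in the units of the state.
- r.get_state(): the state, without advancing time (a new reading comes with each control period).
- r.capture(name): name is "scene" or "top" or "wrist"; returns (picture, depth): 480x640x3 uint8, red, green, blue; 480x640 float32, m along the optical axis (not along the pixel's ray), 0 where there is no reading.
- r.camera_info(name): a dict with "mtx" (3x3 intrinsics, pixels), "k1" (the pictures are not rectified: a ray, as slopes to the right and down, at radius r is drawn at 1 + k1 r^2 times it, then the intrinsics apply), "pose" (4x4, takes a point from camera to world coordinates). Camera axes: x right, y down, z forward; pixel columns grow to the right and rows downward; lengths in m; the calibration is good to about 2 mm. A picture is of the moment at which its call begins: read the wrist's pose just before it. camera_info takes no time and is no camera call; for the wrist camera it gives the pose at the moment of the call.
- r.close_job(): hands the job in, once; it reports no verdict.
The state is a dict: "time_s": time; "joints": joint angles; "qd": joint speeds; "joint_torque": joint torques, N m; "tcp_pos": TCP position; "eef_rot": TCP orientation; "contact_force": force on the tool from outside, world axes, zero at the start; "moment": the same for the moment, N m; "gripper_width": finger opening in m.
Only numpy, scipy, OpenCV 4.12 (cv2) and the standard library are available. Lean on these libraries where they do the work, as an engineer would, in place of code of your own. Each camera call takes 0.05 s, during which the arm holds its last target. There are 200 camera calls.

## Task

The plywood ink chest on the studio table is propped open by a folding steel stay on its side. Gently lift the stay's knee past centre so that it unlocks, then lower the lid by its pull under control, never letting it drop, until it sits a few centimetres ajar. Let go of the pull there and press the lid's front down until it is fully shut, keep it pressed home with about 20 N for a second to seat it, then take the hand away, leaving the other things where they are.

Things in the scene. Friction and masses are not known exactly. Their poses are not given: they have to be found in the camera images.
- chest: Open plywood chest fixed to the table, 205 mm deep (its x), 250 wide (its y), 100 high, walls 10 mm. Origin: centre of its underside, on the table. Its +x points to the back, where the lid is hinged, -x to the front; the stay is outside its -y side. Two ink containers inside, lower than the rim.
- lid_hinge (a point): Middle of the lid's hinge line, the back top edge of the chest: 100 mm above the table, 102 mm behind the chest's centre. The line runs along the chest's y. The lid is plywood, 205 mm long, 250 wide, 18 thick (its underside is level with the hinge line), 0.6 to 0.9 kg.
- lid_pull (a point): Middle of the lid's pull: a round steel bar 12 mm thick, 110 long, parallel to the hinge line, 240 mm from it (9 mm above it when shut). It stands 35 mm (centre) off the lid's front edge in the lid's plane, on a prong at each end, with a clear 29 mm gap. Propped, it is on top, about 335 mm above the table. It can be pinched from above at any lid angle and turns in the fingers.
- lid_front (a point): Middle of the lid's upper (outer) face 20 mm from its front edge, 185 mm from the hinge line: a place to press. 118 mm above the table when shut.
- lid (a joint): Lid angle (rad): 0 shut, 1.36 propped; a locked stay bars closing. Unlocked, friction holds it above about 1.1; between that and 0.15 it can fall unless held. Below 0.15 the stay's stiff pivot brakes it: it stays ajar where left and must be pressed down, with 5 to 12 N at the front, until hard on the rim at 0, where it stays.
- knee_pin (a point): On the axis of the stay's knee pin, a steel rod 12 mm thick that sticks out level from the knee along the chest's -y; the point lies 45 mm out from the chest's side, the free end 20 mm further out. About 149 mm above the table when propped. As the lid comes down the knee folds forward and then down beside the chest, and needs nothing more.
- knee (a joint): Stay's knee angle (rad): 0 folded (lid shut), 2.97 links in line (dead centre), 3.11 locked. Two flat steel links, 71 mm between pivots. Locked, the knee sits 5 mm behind and below the line of the pivots. Push the pin up and forward, along (-0.87, 0, 0.50) in the chest's frame: it resists with up to 10 N, then gives. Below 2.85 it is unlocked.
- stay_lower: Lower link of the stay; origin on its pivot on the chest's side, 105 mm in front of the hinge line and 10 mm below it. Its pivot is stiff. Once past centre the knee rests some 10 to 15 mm forward of its locked place and the lid still stands; pushed on by more than 40 mm it would drive the lid down and let it fall.

How it is judged (in metres and radians):
On the way, in this order (a step that is already met when the one before it is completed fails the run):
1. the stay is unlocked: its knee is clearly past centre while the lid is still up (value of joint knee below 2.85 rad and value of joint lid above 1.2 rad), for 0.2 s.
2. the lid has been lowered and is kept pressed fully shut with 12 to 35 N (value of joint lid below 0.008 rad and contact force between anything else and lid between 12 and 35 N), for 0.5 s.
At the end, for the whole second after the job is handed in: The lid is fully shut and at rest: its angle is under 0.008 rad (front edge within about 2 mm of the rim), the stay folded with it, nothing touching it (value of joint lid below 0.008 rad and velocity of joint lid between -0.05 and 0.05 rad/s).
It fails at once if the lid drops or slams (closes faster than 1.5 rad/s) (velocity of joint lid below -1.5 rad/s).
It fails at once if the lid's panel is pressed with more than 35 N at any time, or any part of the lid is pressed or squeezed with more than 35 N once it is nearly shut (below 0.03 rad) (contact force between anything else and lid_c0 above 35 N or (value of joint lid below 0.03 rad and contact force between anything else and lid above 35 N)).
It fails at once if the locked stay is strained, by pulling the lid or pushing the knee hard against its stop (value of joint knee above 3.155 rad).
It fails at once if another thing on the table or in the chest is moved by more than 30 mm (distance of any of water, mug, sanding_block, brush, lino_block, ink_tin, ink_jar from where it was at the start of the episode above 0.03 m).
It also fails if it takes over 72 s, if anything falls off the work surface, if the arm or the gripper's body presses on something with over 40 N, if the wrist force passes 120 N, or if a joint passes its speed limit or range.

## Working session

There is one attempt and no reset: what is moved stays moved. The work goes in short steps, Python scripts to look and compute and a shell command to move; the robot and the scene stay as the last step left them, time stands still between calls to the robot, and variables do not carry over. Pictures are saved under pics/ and viewed, about 8 in all and at most 12, crops included, and the job is handed in when it is done.

```bash
mkdir -p pics; ls; cat > h.py <<'E'
import numpy as np, cv2
from plant import r
from scipy.spatial.transform import Rotation as R
def cap(n,f=None):
    i=r.camera_info(n); p,d=r.capture(n)
    if f: cv2.imwrite('pics/'+f,p[:,:,::-1])
    return p,d,i
def ray(i,u,v):
    m=np.array(i['mtx']); k=i['k1']
    K=cv2.undistortPoints(np.array([[[u,v]]],float),m,np.array([k,0,0,0.]))[0,0]
    T=np.array(i['pose']); return T[:3,3],T[:3,:3]@np.array([K[0],K[1],1])
def pt(i,d,u,v):
    o,w=ray(i,u,v); return o+w*d[int(v),int(u)]
def plane(i,u,v,z):
    o,w=ray(i,u,v); return o+w*(z-o[2])/w[2]
def st():
    s=r.get_state(); print(s['time_s'],np.round(s['tcp_pos'],4),np.round(s['eef_rot'],1),np.round(s['contact_force'],1),s['gripper_width']); return s
E
python3 - <<'E'
from h import *
st()
p,d,i=cap('scene','s1.png');np.savez('s1.npz',p=p,d=d);print(i)
p,d,i=cap('top','t1.png');np.savez('t1.npz',p=p,d=d);print(i)
a=cv2.imread('pics/s1.png');b=cv2.imread('pics/t1.png')
E
```

```text
pics
0.0 [ 0.2056 -0.6424  0.2078] [ 179.9   -0.  -162.3] [ 0.4  0.3 -0.2] 0.08779900677520738
{'mtx': array([[455.15068162,   0.        , 319.57214898],
       [  0.        , 455.15068162, 239.80291267],
       [  0.        ,   0.        ,   1.        ]]), 'k1': -0.0448947554872777, 'pose': array([[ 0.73943868,  0.47404426, -0.47802979,  0.89414053],
       [ 0.67288239, -0.49779019,  0.54720582, -0.40305384],
       [ 0.02144124, -0.72628298, -0.68706136,  0.58276878],
       [ 0.        ,  0.        ,  0.        ,  1.        ]])}
{'mtx': array([[576.1096271 ,   0.        , 322.42368096],
       [  0.        , 576.1096271 , 233.67316124],
       [  0.        ,   0.        ,   1.        ]]), 'k1': -0.08039118955719077, 'pose': array([[ 0.01187589, -0.97329945,  0.22923162,  0.4041814 ],
       [-0.99992857, -0.01124971,  0.00403826, -0.03346892],
       [-0.00135165, -0.22926321, -0.97336353,  0.92109219],
       [ 0.        ,  0.        ,  0.        ,  1.        ]])}
```

View pics/s1.png

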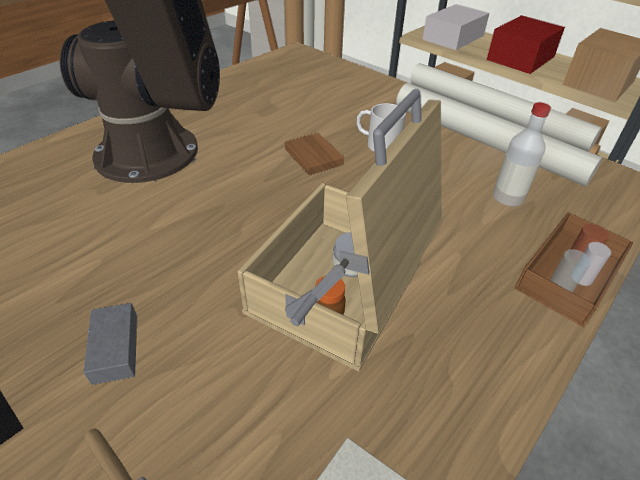

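View pics/t1.png

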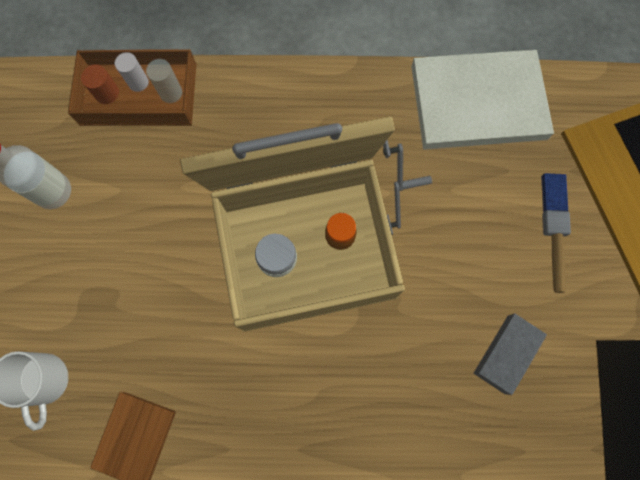

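Scene view: the chest sits mid-table, with the pull at about (380,150)-(415,105) and the stay on the near side. Top view: the pull bar runs (240,148)-(337,131), the knee pin (400,186)-(430,180), and the front rim corners are near (238,324) and (402,290).

```bash
python3 - <<'E'
from h import *
i=r.camera_info('top');z=np.load('t1.npz');d=z['d']
for n,u,v,h in [('barL',240,148,.341),('barR',337,131,.341),('barc',289,140,.341),('pin0',400,186,.155),('pinEnd',430,180.5,.155),('FL',238,326,.1),('FR',403,291,.1),('BR',376,165,.1),('BL',214,197,.1)]:
    print(n,plane(i,u,v,h).round(4),pt(i,d,u,v).round(4))
FL,FR=[plane(i,u,v,.1) for u,v in((238,325.5),(403,291))]
e=FL-FR;print(np.linalg.norm(e),np.degrees(np.arctan2(e[1],e[0])))
bL,bR=[plane(i,u,v,.341) for u,v in((240,148),(337,131))]
e=bL-bR;print(np.linalg.norm(e),np.degrees(np.arctan2(e[1],e[0])))
# rim points via depth z~0.1
uu,vv=np.meshgrid(np.arange(190,420),np.arange(120,340))
P=np.array([pt(i,d,u,v) for u,v in zip(uu.ravel(),vv.ravel())])
m=(abs(P[:,2]-.1)<.004);Q=P[m];print(len(Q))
# pin points
uu,vv=np.meshgrid(np.arange(403,434),np.arange(172,194))
P=np.array([pt(i,d,u,v) for u,v in zip(uu.ravel(),vv.ravel())]);P=P[(P[:,2]>.13)]
print('pin',len(P),P.mean(0),P.max(0),P.min(0),np.linalg.svd(P-P.mean(0))[2][0])
# front rim
im=np.zeros(d.shape,np.uint8)
rect=cv2.minAreaRect(Q[:,:2].astype(np.float32)*1000);print(rect)
i2=r.camera_info('scene');d2=np.load('s1.npz')['d']
for u,v in [(380,150),(416,100),(398,122),(340,268),(362,262),(291,308)]: print(u,v,pt(i2,d2,u,v).round(4))
E
```

```text
barL [0.6345 0.0588 0.341 ] [0.6332 0.0582 0.3443]
barR [ 0.6552 -0.0455  0.341 ] [ 0.6558 -0.0455  0.3396]
barc [0.6442 0.0062 0.341 ] [0.6445 0.0063 0.3401]
pin0 [ 0.6542 -0.1378  0.155 ] [ 0.6536 -0.1375  0.157 ]
pinEnd [ 0.6629 -0.1801  0.155 ] [ 0.6636 -0.1805  0.1529]
FL [0.4618 0.0879 0.1   ] [0.4623 0.0888 0.0938]
FR [ 0.5145 -0.1466  0.1   ] [ 0.5276 -0.1601  0.0019]
BR [ 0.705  -0.1096  0.1   ] [ 0.742 -0.119 -0.001]
BL [0.6519 0.1323 0.1   ] [0.6522 0.1326 0.0989]
0.2402116236124443 102.48362750392695
0.10627363469097373 101.2316666986589
4003
pin 251 [ 0.65914377 -0.16125396  0.16004795] [ 0.67242373 -0.03346892  0.92109219] [ 0.4041814  -0.18349513  0.14757666] [ 0.31480888 -0.16327595 -0.93500606]
((590.3842163085938, -12.806564331054688), (206.51394653320312, 266.9627685546875), 12.827171325683594)
380 150 [ 0.6659 -0.0486  0.3222]
416 100 [0.6393 0.058  0.3328]
398 122 [0.4177 0.3953 0.0849]
340 268 [ 0.6882 -0.1321  0.2203]
362 262 [ 0.7009 -0.1098  0.222 ]
291 308 [ 0.6196 -0.1425  0.0999]
```

```bash
python3 - <<'E'
import cv2,numpy as np
a=cv2.imread('pics/t1.png')[100:340,180:450];b=cv2.imread('pics/s1.png')[60:380,230:460]
a=cv2.resize(a,None,fx=1.5,fy=1.5);b=cv2.resize(b,None,fx=1.7,fy=1.7)
h=max(a.shape[0],b.shape[0])
c=np.zeros((h,a.shape[1]+b.shape[1],3),np.uint8);c[:a.shape[0],:a.shape[1]]=a;c[:b.shape[0],a.shape[1]:]=b
print(c.shape);cv2.imwrite('pics/c1.png',c)
E
```

```text
(544, 796, 3)
```

```bash
cat >> h.py <<'E'
C=np.array([.587,-.006]);YAW=12.2
A=np.array([np.cos(np.radians(YAW)),np.sin(np.radians(YAW))]);B=np.array([-A[1],A[0]])
def W(x,y,z): return np.r_[C+A*x+B*y,z]
def need(t,yaw=None):
    s=st();Rm=R.from_euler('xyz',s['eef_rot'],degrees=True).as_matrix()
    dlt=np.array(t)-s['tcp_pos'];print('units xyz',(Rm.T@dlt/.025).round(2),'dist',np.linalg.norm(dlt).round(4))
    if yaw is not None: print('yaw units',-((yaw-s['eef_rot'][2]+180)%360-180)/4)
    q=s['tcp_pos'][:2]-C;print('chest frame tcp',np.round([q@A,q@B],4))
    print('tool x,y in chest',[(round(float(Rm[:2,k]@A),3),round(float(Rm[:2,k]@B),3)) for k in(0,1)])
E
python3 - <<'E'
from h import *
s=r.get_state();Rm=R.from_euler('xyz',s['eef_rot'],degrees=True).as_matrix()
T=np.array(r.camera_info('wrist')['pose']);print(Rm.T@(T[:3,3]-s['tcp_pos']),Rm.T@T[:3,2])
need(W(.0365,-.185,.26),-77.8)
E
```

```text
[ 0.07072297 -0.00029715 -0.17562852] [-2.61486044e-01  3.48029226e-04  9.65207194e-01]
0.1 [ 0.2056 -0.6424  0.2079] [ 179.9   -0.  -162.3] [-0.8  1.5  0.7] 0.08784601801529097
units xyz [-23.03  12.09  -2.07] dist 0.6523
yaw units -21.113775149207115
chest frame tcp [-0.5073 -0.5415]
tool x,y in chest [(-0.995, -0.097), (-0.097, 0.995)]
```

View pics/c1.png

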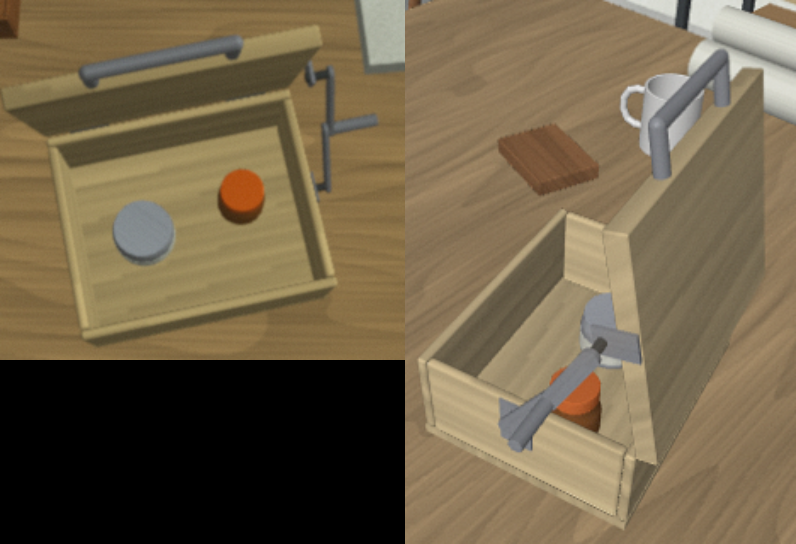

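```bash
python3 -m inch '[{"yaw":-1,"z":-0.4},{"yaw":-1,"z":-0.4},{"yaw":-1,"z":-0.4},{"yaw":-1,"z":-0.4},{"yaw":-1,"z":-0.4}]' 0.136 20
python3 -m inch '[{"yaw":-1},{"yaw":-1},{"yaw":-1},{"yaw":-1},{"yaw":-1}]'
python3 -m inch '[{"yaw":-1},{"yaw":-1},{"yaw":-1},{"yaw":-1},{"yaw":-1}]'
python3 -m inch '[{"yaw":-1},{"yaw":-1},{"yaw":-1},{"yaw":-1},{"yaw":-1}]'
python3 -c "
from h import *
need(W(.0365,-.185,.26),-77.8)"
```

```text
0.1 [ 0.2056 -0.6424  0.2079] [ 179.9   -0.  -162.3] [-0.8  1.5  0.7] 0.08784601801529097
units xyz [-23.03  12.09  -2.07] dist 0.6523
yaw units -21.113775149207115
chest frame tcp [-0.5073 -0.5415]
tool x,y in chest [(-0.995, -0.097), (-0.097, 0.995)]validation failed for argument at $[0]...
validation failed for argument at $[0]...
validation failed for argument at $[0]...
validation failed for argument at $[0]...
```

```bash
python3 -m inch '[{"x":0,"y":0,"z":-0.4,"yaw":-1},{"x":0,"y":0,"z":-0.4,"yaw":-1},{"x":0,"y":0,"z":-0.4,"yaw":-1},{"x":0,"y":0,"z":-0.4,"yaw":-1},{"x":0,"y":0,"z":-0.4,"yaw":-1}]' 0.136 20
python3 -m inch '[{"x":0,"y":0,"z":0,"yaw":-1},{"x":0,"y":0,"z":0,"yaw":-1},{"x":0,"y":0,"z":0,"yaw":-1},{"x":0,"y":0,"z":0,"yaw":-1},{"x":0,"y":0,"z":0,"yaw":-1}]'
python3 -m inch '[{"x":0,"y":0,"z":0,"yaw":-1},{"x":0,"y":0,"z":0,"yaw":-1},{"x":0,"y":0,"z":0,"yaw":-1},{"x":0,"y":0,"z":0,"yaw":-1},{"x":0,"y":0,"z":0,"yaw":-1}]'
python3 -m inch '[{"x":0,"y":0,"z":0,"yaw":-1},{"x":0,"y":0,"z":0,"yaw":-1},{"x":0,"y":0,"z":0,"yaw":-1},{"x":0,"y":0,"z":0,"yaw":-1},{"x":0,"y":0,"z":0,"yaw":-1}]'
python3 -c "
from h import *
need(W(.0365,-.185,.26),-77.8)"
```

```text
time_s: 0.52
tcp_pos: [0.2046, -0.6397, 0.2535]
eef_rot: [179.3, 0.2, -141.6]
contact_force: [0.3, -0.4, 0.6]
gripper_width: 0.06
time_s: 0.93
tcp_pos: [0.2048, -0.6398, 0.2544]
eef_rot: [179.4, 0.4, -120.5]
contact_force: [0.0, -0.1, 0.2]
gripper_width: 0.05
time_s: 1.35
tcp_pos: [0.2044, -0.6384, 0.2515]
eef_rot: [179.5, 0.9, -99.5]
contact_force: [-0.4, 0.2, 0.5]
gripper_width: 0.0495
time_s: 1.77
tcp_pos: [0.204, -0.6371, 0.2485]
eef_rot: [179.8, 1.3, -78.5]
contact_force: [0.7, 0.3, 0.6]
gripper_width: 0.0495
1.7667 [ 0.204  -0.6371  0.2485] [179.8   1.3 -78.5] [0.7 0.3 0.6] 0.04950848496578097
units xyz [-14.3  -21.6   -0.23] dist 0.6476
yaw units -0.17212789140741336
chest frame tcp [-0.5077 -0.5359]
tool x,y in chest [(-0.012, -1.0), (-1.0, 0.012)]
```

```bash
python3 -m inch '[{"x":-0.65,"y":-0.98,"z":-0.1,"yaw":0},{"x":-0.65,"y":-0.98,"z":-0.1,"yaw":0},{"x":-0.65,"y":-0.98,"z":-0.1,"yaw":0},{"x":-0.65,"y":-0.98,"z":-0.1,"yaw":0},{"x":-0.65,"y":-0.98,"z":-0.1,"yaw":0}]'
python3 -m inch '[{"x":-0.65,"y":-0.98,"z":0,"yaw":0},{"x":-0.65,"y":-0.98,"z":0,"yaw":0},{"x":-0.65,"y":-0.98,"z":0,"yaw":0},{"x":-0.65,"y":-0.98,"z":0,"yaw":0},{"x":-0.65,"y":-0.98,"z":0,"yaw":0}]'
python3 -m inch '[{"x":-0.65,"y":-0.98,"z":0,"yaw":0},{"x":-0.65,"y":-0.98,"z":0,"yaw":0},{"x":-0.65,"y":-0.98,"z":0,"yaw":0},{"x":-0.65,"y":-0.98,"z":0,"yaw":0},{"x":-0.65,"y":-0.98,"z":0,"yaw":0}]'
python3 -c "
from h import *
need(W(.0365,-.185,.26),-77.8)"
```

```text
time_s: 2.18
tcp_pos: [0.3057, -0.5312, 0.2573]
eef_rot: [179.5, 1.7, -78.7]
contact_force: [0.9, -1.3, 0.0]
gripper_width: 0.0495
time_s: 2.6
tcp_pos: [0.4135, -0.421, 0.2578]
eef_rot: [179.5, 1.9, -78.7]
contact_force: [0.1, -0.4, -0.1]
gripper_width: 0.0498
time_s: 3.02
tcp_pos: [0.5212, -0.3103, 0.2579]
eef_rot: [179.3, 2.0, -78.7]
contact_force: [0.1, -1.0, -0.2]
gripper_width: 0.0496
3.0167 [ 0.5212 -0.3103  0.2579] [179.3   2.  -78.7] [ 0.1 -1.  -0.2] 0.049627249759079006
units xyz [-4.05 -6.54 -0.02] dist 0.1923
yaw units -0.23114352686168615
chest frame tcp [-0.1286 -0.2835]
tool x,y in chest [(-0.016, -0.999), (-1.0, 0.016)]
```

```bash
python3 -m inch '[{"x":-0.5,"y":-1,"z":0,"yaw":-0.1},{"x":-0.6,"y":-1,"z":0,"yaw":-0.1},{"x":-0.6,"y":-1,"z":0,"yaw":0},{"x":-0.6,"y":-1,"z":0,"yaw":0},{"x":-0.6,"y":-1,"z":0,"yaw":0}]'
python3 -m inch '[{"x":-0.6,"y":-1,"z":0,"yaw":0},{"x":-0.5,"y":-0.9,"z":0,"yaw":0},{"x":0,"y":0,"z":0,"yaw":0}]'
python3 -c "
from h import *
need(W(.0365,-.185,.26),-77.8)
p,d,i=cap('wrist','w1.png');np.savez('w1.npz',p=p,d=d)
"
```

```text
time_s: 3.43
tcp_pos: [0.6321, -0.2069, 0.2574]
eef_rot: [179.2, 2.1, -77.9]
contact_force: [0.9, -0.6, 0.0]
gripper_width: 0.05
time_s: 3.68
tcp_pos: [0.6769, -0.1637, 0.2548]
eef_rot: [179.0, 2.2, -77.7]
contact_force: [-1.2, 0.2, -1.6]
gripper_width: 0.0499
3.6833 [ 0.6769 -0.1637  0.2548] [179.    2.2 -77.7] [-1.2  0.2 -1.6] 0.04989309116105124
units xyz [ 0.46  0.73 -0.21] dist 0.0222
yaw units 0.030680885783787915
chest frame tcp [ 0.0545 -0.1731]
tool x,y in chest [(0.002, -0.999), (-1.0, -0.003)]
```

View pics/w1.png

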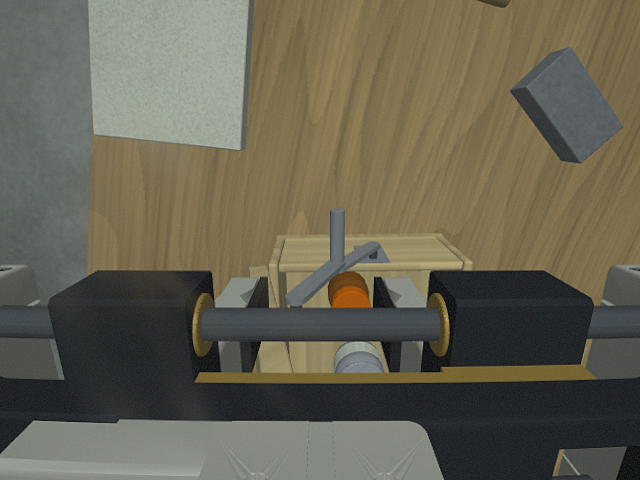

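The wrist view shows the pin at (337,210)-(337,262), between the fingers and slightly off-centre.

```bash
python3 -m inch '[{"x":0.46,"y":0.73,"z":0,"yaw":0},{"x":0,"y":0,"z":0,"yaw":0}]'
python3 -c "
from h import *
z=np.load('w1.npz');
need(W(.0365,-.185,.26),-77.8)
p,d,i=cap('wrist')
hsv=p
# pin pixels: points above .135 out from the chest side
uu,vv=np.meshgrid(np.arange(250,450,1),np.arange(150,270))
P=np.array([pt(i,d,u,v) for u,v in zip(uu.ravel(),vv.ravel())])
q=P[:,:2]-C;c=np.c_[q@A,q@B,P[:,2]]
m=(c[:,2]>.14)&(c[:,2]<.17)&(c[:,1]<-.15)&(c[:,1]>-.21);c=c[m];print(len(c),c.min(0).round(4),c.max(0).round(4),np.median(c,0).round(4))
for y in(-.155,-.165,-.175,-.185):
  k=c[abs(c[:,1]-y)<.004];print(y,len(k),k.min(0) if len(k) else 0,k.max(0) if len(k) else 0)
"
```

```text
time_s: 3.9
tcp_pos: [0.6596, -0.1793, 0.2528]
eef_rot: [178.8, 2.3, -77.6]
contact_force: [0.5, 0.2, 0.6]
gripper_width: 0.0497
3.9 [ 0.6596 -0.1793  0.2528] [178.8   2.3 -77.6] [0.5 0.2 0.6] 0.049744158745335415
units xyz [ 0.   -0.08 -0.29] dist 0.0075
yaw units 0.06105793346382171
chest frame tcp [ 0.0344 -0.1847]
tool x,y in chest [(0.004, -0.999), (-1.0, -0.005)]
701 [ 0.0328 -0.1897  0.1444] [ 0.0449 -0.1501  0.1561] [ 0.0385 -0.1716  0.1537]
-0.155 128 [ 0.03275878 -0.15896471  0.14855987] [ 0.04436193 -0.1510346   0.15566596]
-0.165 141 [ 0.032796   -0.1689115   0.14810263] [ 0.04425791 -0.16105095  0.15582012]
-0.175 144 [ 0.03283081 -0.17893077  0.14765886] [ 0.04419721 -0.17101275  0.15576054]
-0.185 148 [ 0.03373673 -0.18899746  0.14885907] [ 0.04492432 -0.18100104  0.15610872]
```

```bash
python3 -m inch '[{"x":0,"y":-0.15,"z":0.8,"yaw":0},{"x":0,"y":0,"z":0.8,"yaw":0},{"x":0,"y":0,"z":0.8,"yaw":0},{"x":0,"y":0,"z":0.8,"yaw":0},{"x":0,"y":0,"z":0.6,"yaw":0}]'
python3 -c "
from h import *
need(W(.0386,-.184,.148))"
```

```text
time_s: 4.37
tcp_pos: [0.6623, -0.1779, 0.16]
eef_rot: [179.4, 2.1, -77.8]
contact_force: [-0.1, 0.3, -0.9]
gripper_width: 0.05
4.3667 [ 0.6623 -0.1779  0.16  ] [179.4   2.1 -77.8] [-0.1  0.3 -0.9] 0.050023831123436474
units xyz [ 0.02 -0.06  0.48] dist 0.0121
chest frame tcp [ 0.0373 -0.1839]
tool x,y in chest [(0.0, -0.999), (-1.0, -0.001)]
```

```bash
python3 -m inch '[{"x":0,"y":0,"z":0.45,"yaw":0},{"x":0,"y":0.3,"z":0,"yaw":0},{"x":0,"y":0.25,"z":0,"yaw":0},{"x":0,"y":0,"z":0,"yaw":0}]'
python3 -c "
from h import *
need(W(.0386,-.184,.148))"
```

```text
time_s: 4.7
tcp_pos: [0.6444, -0.1816, 0.1448]
eef_rot: [179.0, 2.2, -77.9]
contact_force: [-0.1, -1.1, -0.2]
gripper_width: 0.05
4.7 [ 0.6444 -0.1816  0.1448] [179.    2.2 -77.9] [-0.1 -1.1 -0.2] 0.05000567969493994
units xyz [ 0.   -0.78 -0.14] dist 0.0199
chest frame tcp [ 0.019  -0.1838]
tool x,y in chest [(-0.002, -0.999), (-1.0, 0.001)]
```

```bash
python3 -m inch '[{"x":0,"y":0.12,"z":-0.06,"yaw":0},{"x":0,"y":0.12,"z":-0.06,"yaw":0}]'
python3 -m inch '[{"x":0,"y":0.12,"z":-0.06,"yaw":0},{"x":0,"y":0.12,"z":-0.06,"yaw":0}]'
python3 -c "
from h import *
need(W(.0386,-.184,.148))"
```

```text
time_s: 4.87
tcp_pos: [0.6387, -0.1836, 0.15]
eef_rot: [179.2, 2.1, -77.9]
contact_force: [-0.6, 0.4, 0.6]
gripper_width: 0.0497
time_s: 5.03
tcp_pos: [0.6332, -0.1853, 0.1555]
eef_rot: [179.3, 2.1, -77.9]
contact_force: [-0.5, 0.0, 0.3]
gripper_width: 0.0497
5.0333 [ 0.6332 -0.1853  0.1555] [179.3   2.1 -77.9] [-0.5  0.   0.3] 0.04972668742396908
units xyz [-0.03 -1.26  0.29] dist 0.0322
chest frame tcp [ 0.0073 -0.185 ]
tool x,y in chest [(-0.002, -0.999), (-1.0, 0.001)]
```

```bash
cat >> h.py <<'E'
def pin():
    p,d,i=cap('wrist')
    uu,vv=np.meshgrid(np.arange(200,460,1),np.arange(130,270))
    P=np.array([pt(i,d,u,v) for u,v in zip(uu.ravel(),vv.ravel())])
    q=P[:,:2]-C;c=np.c_[q@A,q@B,P[:,2]]
    m=(c[:,2]>.13)&(c[:,2]<.18)&(c[:,1]<-.15)&(c[:,1]>-.2)&(abs(c[:,0]-.02)<.05)
    c=c[m];print('pin',len(c),c.min(0).round(4),c.max(0).round(4),np.median(c,0).round(4));return p
E
python3 -c "
from h import *
p=pin();cv2.imwrite('pics/w2.png',p[:,:,::-1])"
```

```text
pin 31 [ 0.0343 -0.1899  0.1443] [ 0.0437 -0.1888  0.1475] [ 0.0388 -0.1892  0.1465]
```

View pics/w2.png

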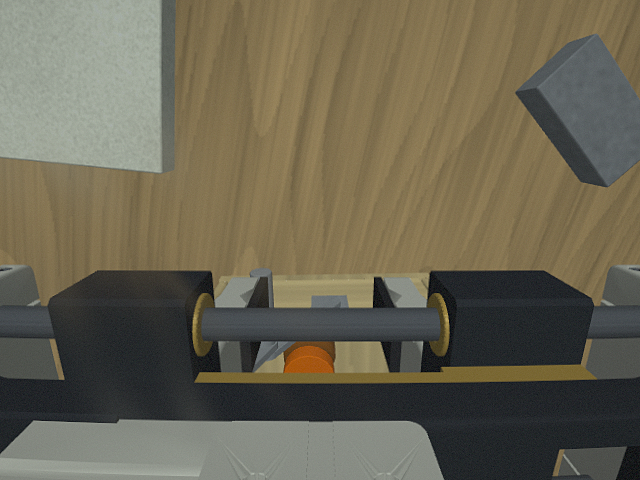

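```bash
python3 -c "
from h import *
p,d,i=cap('scene','s2.png')
cv2.imwrite('pics/s2c.png',cv2.resize(p[150:400,180:440,::-1],None,fx=2.3,fy=2.3))
"
```

```text
(no output)
```

View pics/s2c.png

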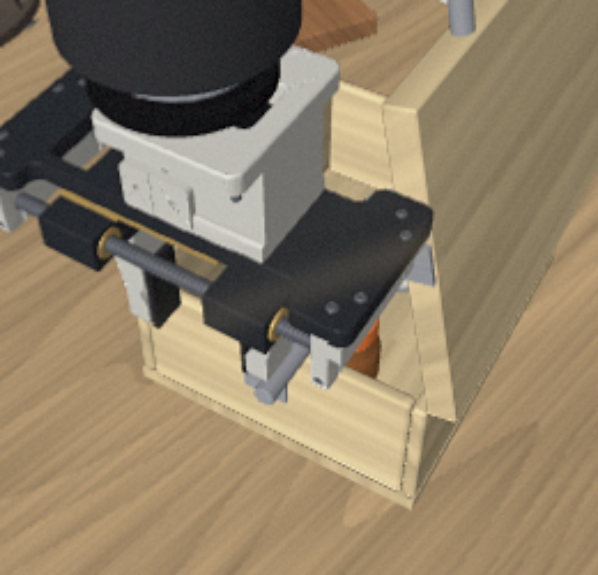

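```bash
python3 -c "
from h import *
p,d,i=cap('scene')
for v in range(298,327,3):
  o=[]
  for u in range(282,322,4):
    q=pt(i,d,u,v);k=q[:2]-C;o.append('%4d,%4d,%3d'%(1000*(k@A),1000*(k@B),1000*q[2]))
  print(v,' | '.join(o))
st()
"
```

```text
298  -21,-126, 90 |   56,-226,245 |   61,-227,249 |   65,-226,250 |   67,-223,248 |   48,-184,196 |   48,-175,186 |   79,-220,252 |   83,-220,255 |   91,-227,268
301  216,-452,582 |   34,-196,194 |   60,-226,242 |   65,-227,247 |   51,-197,205 |   47,-183,189 |   47,-175,180 |   41,-155,155 |   83,-220,251 |   92,-229,266
304  -23,-124, 74 |   34,-196,188 |   40,-197,194 |   45,-197,197 |   48,-193,195 |   47,-183,183 |   39,-162,156 |   43,-158,154 |   26,-119,100 |   92,-228,260
307  -24,-122, 65 |   33,-195,182 |   40,-197,189 |   45,-196,191 |   47,-192,188 |   47,-184,179 |   41,-165,154 |   44,-161,151 |   27,-122, 98 |   92,-227,255
310  -24,-123, 59 |   33,-195,176 |   40,-196,182 |   45,-196,186 |   48,-192,183 |   40,-172,156 |   43,-168,153 |   21,-122, 88 |   28,-123, 93 |   92,-228,252
313  -24,-124, 52 |  -15,-125, 60 |    0,-139, 87 |   45,-197,182 |   38,-178,156 |   42,-175,155 |   44,-170,150 |   22,-124, 84 |   29,-123, 88 |   92,-228,248
316  -24,-123, 44 |  -16,-125, 53 |   -9,-125, 57 |   37,-184,156 |   40,-181,154 |   43,-177,152 |   16,-124, 73 |   22,-123, 76 |   29,-123, 81 |   92,-227,241
319  -25,-123, 36 |  -17,-124, 42 |  -10,-123, 46 |   38,-187,154 |   42,-184,153 |   45,-180,151 |   15,-123, 65 |   22,-123, 70 |   28,-123, 73 |   35,-123, 78
322  -25,-123, 29 |  -18,-123, 34 |  -10,-123, 39 |   38,-187,149 |   44,-188,154 |   11,-126, 58 |   15,-123, 58 |   22,-123, 63 |   28,-122, 65 |   35,-123, 71
325  -25,-123, 21 |  -18,-123, 27 |  -11,-123, 31 |   -3,-124, 37 |    2,-123, 41 |    9,-123, 46 |   16,-123, 52 |   22,-123, 55 |   29,-123, 60 |   35,-123, 65
5.1833 [ 0.6333 -0.1852  0.1552] [179.3   2.1 -77.9] [-0.2  0.1 -0.3] 0.04978626109762333
```

```bash
python3 -c "
from h import *
p,d,i=cap('scene')
for v in range(265,300,3):
  o=[]
  for u in range(236,258,3):
    q=pt(i,d,u,v);k=q[:2]-C;o.append('%4d,%4d,%3d'%(1000*(k@A),1000*(k@B),1000*q[2]))
  print(v,' | '.join(o))
p,d,i=cap('wrist')
s=r.get_state();Rm=R.from_euler('xyz',s['eef_rot'],degrees=True).as_matrix()
for v in range(270,370,8):
  print(v,[tuple((1000*Rm.T@(pt(i,d,u,v)-s['tcp_pos'])).astype(int).tolist()) for u in (232,258,268,378,388,410)])
"
```

```text
265  -27,-199,219 |   -3,-219,251 |    0,-220,254 |    3,-218,253 |    6,-218,255 |    9,-216,255 |   12,-215,256 |  -91, -87, 83
268  -28,-198,213 |  -24,-198,215 |  -20,-197,216 |    4,-220,251 |    7,-219,253 |   11,-220,255 |   14,-218,255 |   17,-217,256
271  -30,-197,206 |  -25,-197,209 |  -20,-198,213 |  -18,-196,212 |  -17,-191,208 |   11,-220,252 |   15,-220,253 |   18,-219,254
274  -31,-197,200 |  -26,-198,204 |  -21,-197,206 |  -18,-196,207 |  -18,-192,203 |  -17,-187,199 |  -17,-183,196 |   18,-219,250
277  -31,-197,195 |  -26,-198,200 |  -24,-195,198 |  -19,-196,202 |  -17,-193,200 |  -18,-187,193 |  -18,-181,188 |  -17,-178,185
280  -33,-196,189 |  216,-452,582 |  -23,-197,195 |  -20,-195,195 |  -17,-193,195 |  -17,-188,190 |  -18,-182,184 |  -17,-178,180
283 -148, -80,  1 |  -29,-196,185 |  -23,-197,190 |  -21,-195,190 |  -18,-194,190 |  -17,-189,186 |  -17,-184,180 |  -17,-178,175
286 -144, -85,  1 |  -30,-196,180 |  -25,-196,183 |  -21,-196,185 |  -17,-195,186 |  -18,-189,180 |  -18,-184,175 |  -65,-124, 87
289 -140, -90,  1 | -136, -87,  0 |  -93,-125, 64 |  -22,-19
[... 1037 characters left out ...]
[(31, -20, -100), (30, -14, -99), (31, -11, -101), (31, 13, -100), (31, 15, -100), (31, 21, -100)]
326 [(29, -20, -100), (29, -14, -101), (30, -11, -101), (29, 13, -101), (29, 16, -100), (29, 21, -101)]
334 [(27, -20, -101), (27, -14, -101), (27, -11, -101), (27, 13, -101), (27, 16, -101), (27, 21, -100)]
342 [(8, -28, -73), (-6, -24, -47), (-36, -28, 1), (-127, 60, 151), (0, 25, -59), (10, 28, -75)]
350 [(5, -28, -73), (-9, -24, -49), (-39, -28, -1), (-136, 60, 150), (-2, 25, -61), (7, 28, -75)]
358 [(3, -28, -74), (-39, -32, -9), (-42, -28, -4), (-146, 60, 151), (-5, 25, -60), (5, 28, -77)]
366 [(1, -28, -75), (-42, -32, -11), (-154, -54, 149), (-155, 61, 151), (-7, 24, -62), (2, 29, -76)]
```

Both cameras show the real fingertips about 30 mm higher than the reported TCP implies (tips at z≈.174 with TCP at .155), so the finger passed above the pin. I'll work from fingertip height = tcp_z + 0.019, go back behind the pin and lower further.

```bash
python3 -m inch '[{"x":0,"y":-0.6,"z":0,"yaw":0},{"x":0,"y":-0.58,"z":0,"yaw":0},{"x":0,"y":0,"z":0,"yaw":0}]'
python3 -c "
from h import *
need(W(.037,-.184,.119))"
```

```text
time_s: 5.53
tcp_pos: [0.6626, -0.1787, 0.154]
eef_rot: [179.2, 2.1, -77.9]
contact_force: [-0.2, 0.3, -0.2]
gripper_width: 0.0499
5.5333 [ 0.6626 -0.1787  0.154 ] [179.2   2.1 -77.9] [-0.2  0.3 -0.2] 0.049905829200822475
units xyz [ 0.02 -0.    1.4 ] dist 0.035
chest frame tcp [ 0.0374 -0.1847]
tool x,y in chest [(-0.002, -0.999), (-1.0, 0.002)]
```

```bash
python3 -m inch '[{"x":0,"y":0,"z":0.7,"yaw":0},{"x":0,"y":0,"z":0.65,"yaw":0},{"x":0,"y":0,"z":0,"yaw":0}]'
python3 -m inch '[{"x":0,"y":0.28,"z":0,"yaw":0},{"x":0,"y":0.25,"z":0,"yaw":0},{"x":0,"y":0,"z":0,"yaw":0}]'
python3 -c "
from h import *
need(W(.037,-.184,.119))"
```

```text
time_s: 5.78
tcp_pos: [0.663, -0.1771, 0.1192]
eef_rot: [179.3, 2.1, -77.9]
contact_force: [-0.6, 0.4, -0.7]
gripper_width: 0.0497
time_s: 6.03
tcp_pos: [0.6484, -0.1802, 0.1193]
eef_rot: [179.2, 2.1, -77.9]
contact_force: [-0.9, -0.1, -0.5]
gripper_width: 0.0495
6.0333 [ 0.6484 -0.1802  0.1193] [179.2   2.1 -77.9] [-0.9 -0.1 -0.5] 0.04947280350375764
units xyz [ 0.03 -0.55  0.  ] dist 0.0139
chest frame tcp [ 0.0232 -0.1832]
tool x,y in chest [(-0.001, -0.999), (-1.0, 0.0)]
```

```bash
python3 -m inch '[{"x":0,"y":0.1,"z":0,"yaw":0},{"x":0,"y":0.06,"z":0,"yaw":0}]'
python3 -m inch '[{"x":0,"y":0.1,"z":-0.05,"yaw":0}]'
python3 -m inch '[{"x":0,"y":0.1,"z":-0.05,"yaw":0}]'
python3 -c "
from h import *
need(W(.037,-.184,.119))"
```

```text
time_s: 6.2
tcp_pos: [0.6452, -0.1813, 0.1211]
eef_rot: [179.4, 2.1, -77.9]
contact_force: [6.2, 1.9, -4.9]
gripper_width: 0.05
time_s: 6.28
tcp_pos: [0.6443, -0.1816, 0.1227]
eef_rot: [179.6, 2.0, -77.9]
contact_force: [7.7, 1.8, -5.8]
gripper_width: 0.0497
time_s: 6.37
tcp_pos: [0.6437, -0.1818, 0.1245]
eef_rot: [179.8, 2.0, -77.8]
contact_force: [7.3, 1.4, -5.4]
gripper_width: 0.0495
6.3667 [ 0.6437 -0.1818  0.1245] [179.8   2.  -77.8] [ 7.3  1.4 -5.4] 0.04945242952873307
units xyz [ 0.02 -0.75  0.22] dist 0.0195
chest frame tcp [ 0.0183 -0.1838]
tool x,y in chest [(-0.001, -0.999), (-1.0, 0.001)]
```

```bash
python3 -m inch '[{"x":0,"y":0.12,"z":-0.03,"yaw":0}]'
python3 -m inch '[{"x":0,"y":0.12,"z":-0.03,"yaw":0}]'
python3 -c "
from h import *
need(W(.0095,-.184,.127))"
```

```text
time_s: 6.45
tcp_pos: [0.6427, -0.182, 0.1258]
eef_rot: [-179.9, 2.0, -77.8]
contact_force: [5.6, 0.7, -5.7]
gripper_width: 0.0497
time_s: 6.53
tcp_pos: [0.6413, -0.1824, 0.127]
eef_rot: [-179.7, 2.0, -77.8]
contact_force: [4.2, 0.7, -3.3]
gripper_width: 0.0499
6.5333 [ 0.6413 -0.1824  0.127 ] [-179.7    2.   -77.8] [ 4.2  0.7 -3.3] 0.049896691556787005
units xyz [0.01 0.25 0.  ] dist 0.0063
chest frame tcp [ 0.0158 -0.1838]
tool x,y in chest [(-0.0, -0.999), (-1.0, 0.0)]
```

Force falling, near dead centre. Continuing gently.

```bash
python3 -m inch '[{"x":0,"y":0.12,"z":-0.03,"yaw":0}]'
python3 -m inch '[{"x":0,"y":0.12,"z":-0.03,"yaw":0}]'
python3 -m inch '[{"x":0,"y":0.08,"z":0,"yaw":0},{"x":0,"y":0,"z":0,"yaw":0}]'
python3 -c "
from h import *
need(W(.0095,-.184,.127));pin()"
```

```text
time_s: 6.62
tcp_pos: [0.639, -0.1829, 0.1284]
eef_rot: [-179.6, 1.9, -77.8]
contact_force: [0.7, 0.5, -0.9]
gripper_width: 0.0501
time_s: 6.7
tcp_pos: [0.6363, -0.1835, 0.1298]
eef_rot: [-179.6, 1.9, -77.8]
contact_force: [2.0, 1.4, -0.8]
gripper_width: 0.0494
time_s: 6.87
tcp_pos: [0.6346, -0.184, 0.1308]
eef_rot: [-179.4, 1.9, -77.8]
contact_force: [3.0, 0.3, -1.1]
gripper_width: 0.0496
6.8667 [ 0.6346 -0.184   0.1308] [-179.4    1.9  -77.8] [ 3.   0.3 -1.1] 0.0496181129801263
units xyz [ 0.   -0.02  0.15] dist 0.0039
chest frame tcp [ 0.0089 -0.184 ]
tool x,y in chest [(0.0, -0.999), (-1.0, 0.0)]Traceback (most recent call last):
  File "<string>", line 3, in <module>
    need(W(.0095,-.184,.127));pin()
                              ~~~^^
  File "h.py", line 33, in pin
    c=c[m];print('pin',len(c),c.min(0).round(4),c.max(0).round(4),np.median(c,0).round(4));return p
                              ~~~~~^^^
    return umr_minimum(a, axis, None, out, keepdims, initial, where)
ValueError: zero-size array to reduction operation minimum which has no identity
```

```bash
cat >> h.py <<'E'
def spin(zmax=.175):
    p,d,i=cap('scene');uu,vv=np.meshgrid(np.arange(240,340),np.arange(270,340))
    P=np.array([pt(i,d,u,v) for u,v in zip(uu.ravel(),vv.ravel())])
    q=P[:,:2]-C;c=np.c_[q@A,q@B,P[:,2]]
    m=(c[:,2]>.1)&(c[:,1]<-.15)&(c[:,1]>-.193)&(c[:,0]>-.02)&(c[:,0]<.06)
    c=c[m];
    for y in(-.155,-.165,-.175,-.185):
        k=c[abs(c[:,1]-y)<.005];k=k[k[:,2]<zmax];print(y,len(k),np.r_[k.min(0),k.max(0)].round(4) if len(k) else '')
    return p
E
python3 -c "
from h import *
p=spin()
cv2.imwrite('pics/s3c.png',cv2.resize(p[150:400,180:440,::-1],None,fx=2.3,fy=2.3))
"
```

```text
-0.155 0 
-0.165 0 
-0.175 35 [-0.0176 -0.1799  0.1505  0.0492 -0.1743  0.1657]
-0.185 131 [-0.0181 -0.19    0.1495  0.0499 -0.1804  0.1744]
```

View pics/s3c.png

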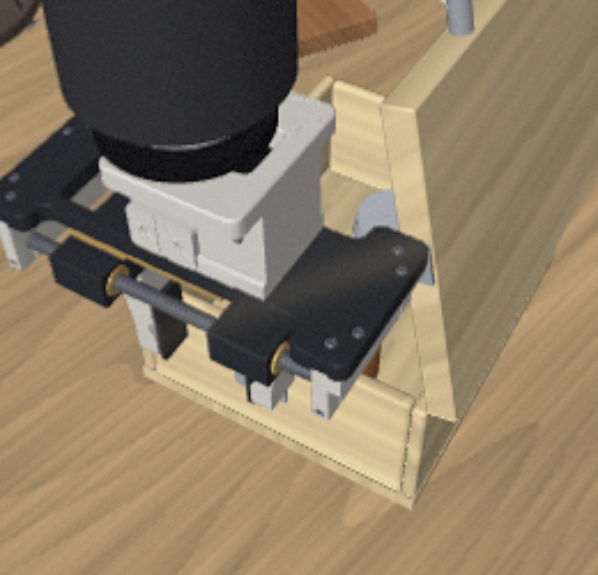

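Scene view: the pin end, at (242,378) in the crop, has gone forward with the rear finger behind it, and the lid still stands. Backing off, lifting clear and checking the pin.

```bash
python3 -m inch '[{"x":0,"y":-0.3,"z":0,"yaw":0},{"x":0,"y":-0.3,"z":0,"yaw":0},{"x":0.1,"y":0,"z":-0.6,"yaw":0},{"x":0.1,"y":0,"z":-0.8,"yaw":0},{"x":0,"y":0,"z":-1,"yaw":0}]'
python3 -c "
from h import *
need(W(.02,-.184,.4),-77.8);pin()"
```

```text
time_s: 7.38
tcp_pos: [0.6476, -0.1873, 0.1854]
eef_rot: [179.6, 2.1, -77.8]
contact_force: [0.4, -0.7, -0.1]
gripper_width: 0.0496
7.3833 [ 0.6476 -0.1873  0.1854] [179.6   2.1 -77.8] [ 0.4 -0.7 -0.1] 0.049588674592001794
units xyz [-0.56  0.09 -8.57] dist 0.2147
yaw units -0.01141859019572422
chest frame tcp [ 0.0209 -0.19  ]
tool x,y in chest [(-0.001, -0.999), (-1.0, 0.001)]
pin 162 [ 0.0217 -0.1897  0.1488] [ 0.0326 -0.1858  0.162 ] [ 0.0271 -0.189   0.1582]
```

```bash
python3 -m inch '[{"x":0,"y":0,"z":-1,"yaw":0},{"x":0,"y":0,"z":-1,"yaw":0},{"x":0,"y":0,"z":-1,"yaw":0},{"x":0,"y":0,"z":-1,"yaw":0},{"x":0,"y":0,"z":-1,"yaw":0}]'
python3 -m inch '[{"x":0,"y":-0.2,"z":-1,"yaw":0},{"x":-0.3,"y":-0.3,"z":-0.8,"yaw":0},{"x":-0.8,"y":-0.3,"z":0,"yaw":0},{"x":-1,"y":-0.3,"z":0,"yaw":0},{"x":-1,"y":-0.3,"z":0,"yaw":0}]'
python3 -c "
from h import *
need(W(.0595,0,.36),-77.8)
p,d,i=cap('top');
uu,vv=np.meshgrid(np.arange(225,350),np.arange(110,170))
P=np.array([pt(i,d,u,v) for u,v in zip(uu.ravel(),vv.ravel())])
q=P[:,:2]-C;c=np.c_[q@A,q@B,P[:,2]]
m=(c[:,2]>.32)&(c[:,2]<.348)
c=c[m];print(len(c),c.min(0),c.max(0),np.median(c,0))
"
```

```text
time_s: 7.85
tcp_pos: [0.6506, -0.1922, 0.3169]
eef_rot: [179.4, 2.1, -77.8]
contact_force: [0.9, -0.2, 0.2]
gripper_width: 0.0496
time_s: 8.27
tcp_pos: [0.6724, -0.1146, 0.3739]
eef_rot: [179.7, 1.7, -78.3]
contact_force: [0.7, 0.7, 0.3]
gripper_width: 0.0497
8.2667 [ 0.6724 -0.1146  0.3739] [179.7   1.7 -78.3] [0.7 0.7 0.3] 0.04965253490215059
units xyz [-4.95  0.08  0.71] dist 0.125
yaw units -0.11622323090102782
chest frame tcp [ 0.0605 -0.1242]
tool x,y in chest [(-0.008, -1.0), (-1.0, 0.008)]
1153 [ 0.05487294 -0.05914308  0.32002427] [0.06869375 0.05468798 0.34617598] [ 0.05996097 -0.00324688  0.34160942]
```

```bash
python3 -m inch '[{"x":-1,"y":0,"z":0,"yaw":-0.1},{"x":-1,"y":0,"z":0,"yaw":0},{"x":-1,"y":0,"z":0,"yaw":0},{"x":-0.9,"y":0,"z":0,"yaw":0},{"x":-0.3,"y":0,"z":0,"yaw":0}]'
python3 -m inch '[{"x":0,"y":0,"z":0,"yaw":0},{"x":0,"y":0,"z":0,"yaw":0}]'
python3 -c "
from h import *
need(W(.0602,0,.301),-77.8)
"
```

```text
time_s: 8.73
tcp_pos: [0.6514, -0.0028, 0.3748]
eef_rot: [179.4, 1.8, -77.7]
contact_force: [0.7, 0.2, -0.3]
gripper_width: 0.0492
time_s: 8.9
tcp_pos: [0.6515, -0.001, 0.3747]
eef_rot: [179.4, 1.8, -77.5]
contact_force: [-0.5, -0.0, 0.8]
gripper_width: 0.0499
8.9 [ 0.6515 -0.001   0.3747] [179.4   1.8 -77.5] [-0.5 -0.   0.8] 0.04992910561656812
units xyz [-0.26  0.12  2.96] dist 0.0744
yaw units 0.07317004049466647
chest frame tcp [ 0.0641 -0.0087]
tool x,y in chest [(0.005, -1.0), (-1.0, -0.005)]
```

```bash
python3 -m inch '[{"x":-0.1,"y":0.13,"z":0.7,"yaw":0},{"x":-0.1,"y":0,"z":0.8,"yaw":0},{"x":0,"y":0,"z":0.8,"yaw":0},{"x":0,"y":0,"z":0.5,"yaw":0},{"x":0,"y":0,"z":0,"yaw":0}]'
python3 -c "
from h import *
need(W(.0602,0,.301),-77.8)
p,d,i=cap('wrist','w3.png')
"
```

```text
time_s: 9.32
tcp_pos: [0.648, 0.0001, 0.3029]
eef_rot: [179.5, 1.7, -77.7]
contact_force: [-1.2, 0.2, 0.1]
gripper_width: 0.0498
9.3167 [6.480e-01 1.000e-04 3.029e-01] [179.5   1.7 -77.7] [-1.2  0.2  0.1] 0.049751976447247395
units xyz [-0.28  0.03  0.08] dist 0.0072
yaw units 0.021386284723632798
chest frame tcp [ 0.0609 -0.007 ]
tool x,y in chest [(0.001, -1.0), (-1.0, -0.002)]
```

View pics/w3.png

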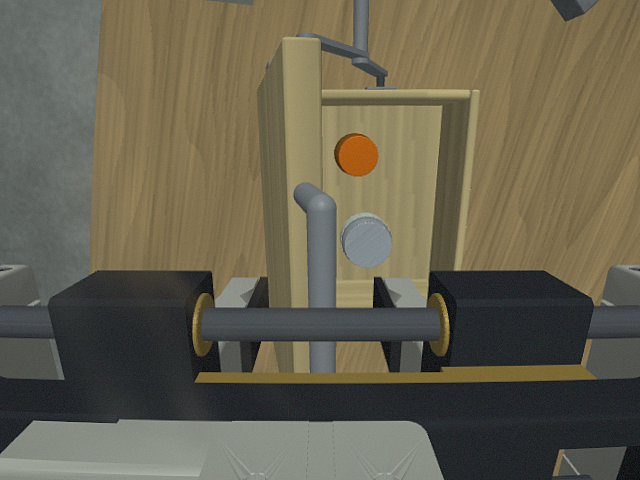

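The bar is centred between the fingers at column 322, and the knee is visibly bent forward. Closing.

```bash
python3 -m inch '[{"x":0,"y":0,"z":0,"yaw":0},{"x":0,"y":0,"z":0,"yaw":0},{"x":0,"y":0,"z":0,"yaw":0},{"x":0,"y":0,"z":0,"yaw":0},{"x":0,"y":0,"z":0,"yaw":0}]' -1 18
python3 -m inch '[{"x":0,"y":0,"z":0,"yaw":0},{"x":0,"y":0,"z":0,"yaw":0}]'
cat >> h.py <<'E'
def plan(th=None,step=.05,n=5,cx=0,cz=0):
    # reported tcp, bar arc about hinge; print rows for next n angle steps
    s=st();q=s['tcp_pos'][:2]-C;x=q@A;z=s['tcp_pos'][2]
    hx,hz=HX,HZ
    ang=np.arctan2(z-hz,hx-x);rad=np.hypot(z-hz,hx-x)
    print('theta',round(ang-.0375,3),'rad',round(rad,4),'chest',(x.round(4),(q@B).round(4)))
    Rm=R.from_euler('xyz',s['eef_rot'],degrees=True).as_matrix()
    px,pz=x,z
    for k in range(1,n+1):
        a=ang-step*k;rr=rad+(.2402-rad)*k/n
        nx,nz=hx-rr*np.cos(a),hz+rr*np.sin(a)
        w=np.r_[A*(nx-px),nz-pz];print((Rm.T@w/.025).round(2));px,pz=nx,nz
E
python3 -c "
from h import *
need(W(.0602,0,.301),-77.8)
"
```

```text
time_s: 9.78
tcp_pos: [0.6506, -0.0028, 0.308]
eef_rot: [179.7, 1.5, -77.9]
contact_force: [-0.4, -0.5, -0.0]
gripper_width: 0.0223
time_s: 9.95
tcp_pos: [0.6488, -0.0032, 0.3086]
eef_rot: [179.6, 1.5, -77.9]
contact_force: [-4.0, -1.2, -2.0]
gripper_width: 0.0115
9.95 [ 0.6488 -0.0032  0.3086] [179.6   1.5 -77.9] [-4.  -1.2 -2. ] 0.011529893942192643
units xyz [-0.41  0.03  0.31] dist 0.0128
yaw units -0.013459592138545418
chest frame tcp [ 0.061  -0.0103]
tool x,y in chest [(-0.001, -1.0), (-1.0, 0.001)]
```

```bash
echo 'HX=.104;HZ=.0724' >> h.py
python3 -c "
from h import *
plan(step=.04)"
```

```text
9.95 [ 0.6488 -0.0032  0.3086] [179.6   1.5 -77.9] [-4.  -1.2 -2. ] 0.011529893942192643
theta 1.353 rad 0.24 chest (np.float64(0.061), np.float64(-0.0103))
[0.   0.38 0.08]
[0.   0.37 0.09]
[0.   0.37 0.11]
[0.   0.36 0.12]
[0.   0.36 0.14]
```

```bash
python3 -m inch '[{"x":0,"y":0.3,"z":0.07,"yaw":0},{"x":0,"y":0.37,"z":0.09,"yaw":0},{"x":0,"y":0.37,"z":0.11,"yaw":0}]' - 22
python3 -c "
from h import *
plan(step=.04)"
```

```text
time_s: 10.2
tcp_pos: [0.6279, -0.008, 0.3038]
eef_rot: [-179.8, 1.4, -77.8]
contact_force: [3.7, -1.1, 0.5]
gripper_width: 0.0112
10.2 [ 0.6279 -0.008   0.3038] [-179.8    1.4  -77.8] [ 3.7 -1.1  0.5] 0.011153971537676444
theta 1.262 rad 0.2403 chest (np.float64(0.0395), np.float64(-0.0106))
[0.   0.37 0.11]
[0.   0.36 0.12]
[0.   0.36 0.14]
[0.   0.35 0.15]
[0.   0.35 0.17]
```

```bash
python3 -m inch '[{"x":0,"y":0.4,"z":0.12,"yaw":0},{"x":0,"y":0.4,"z":0.13,"yaw":0},{"x":0,"y":0.39,"z":0.15,"yaw":0},{"x":0,"y":0.38,"z":0.17,"yaw":0},{"x":0,"y":0.37,"z":0.19,"yaw":0}]'
python3 -c "
from h import *
plan(step=.045)"
```

```text
time_s: 10.62
tcp_pos: [0.5817, -0.0186, 0.2862]
eef_rot: [-179.1, 1.3, -77.7]
contact_force: [1.5, -0.6, 0.7]
gripper_width: 0.0111
10.6167 [ 0.5817 -0.0186  0.2862] [-179.1    1.3  -77.7] [ 1.5 -0.6  0.7] 0.01106145992964214
theta 1.051 rad 0.2413 chest (np.float64(-0.0078), np.float64(-0.0112))
[0.   0.38 0.21]
[0.   0.37 0.23]
[0.01 0.36 0.24]
[0.01 0.35 0.26]
[0.01 0.33 0.27]
```

```bash
python3 -m inch '[{"x":0,"y":0.38,"z":0.22,"yaw":0},{"x":0,"y":0.37,"z":0.24,"yaw":0},{"x":0,"y":0.36,"z":0.25,"yaw":0},{"x":0,"y":0.35,"z":0.27,"yaw":0},{"x":0,"y":0.33,"z":0.28,"yaw":0}]'
python3 -c "
from h import *
plan(step=.045)"
```

```text
time_s: 11.03
tcp_pos: [0.5372, -0.0286, 0.2559]
eef_rot: [-178.5, 1.2, -77.7]
contact_force: [1.7, -1.0, -0.5]
gripper_width: 0.0106
11.0333 [ 0.5372 -0.0286  0.2559] [-178.5    1.2  -77.7] [ 1.7 -1.  -0.5] 0.010602191558074415
theta 0.824 rad 0.2418 chest (np.float64(-0.0534), np.float64(-0.0116))
[0.01 0.32 0.29]
[0.01 0.31 0.31]
[0.01 0.29 0.32]
[0.01 0.28 0.33]
[0.01 0.26 0.34]
```

```bash
python3 -c "
from h import *
p,d,i=cap('scene')
cv2.imwrite('pics/s4c.png',cv2.resize(p[60:380,180:460,::-1],None,fx=1.85,fy=1.85))
np.savez('s4.npz',p=p,d=d)
"
```

```text
(no output)
```

View pics/s4c.png

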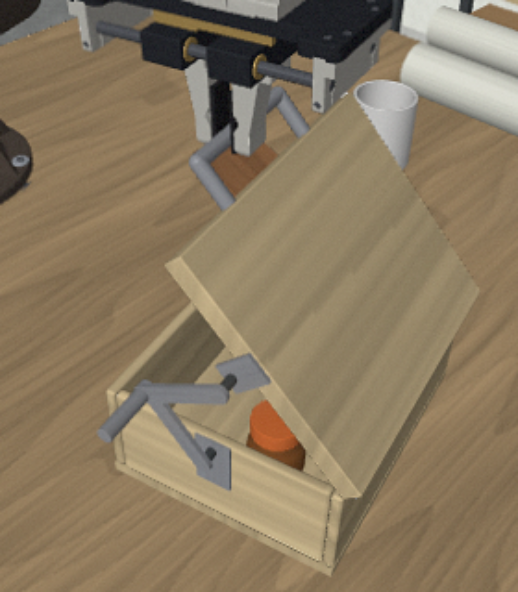

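Mid-lowering view: the bar is still between the finger ends, at crop (232,125), with the fingertips at about (240,150). The stay is folding forward freely. Checking the margin.

```bash
python3 -c "
from h import *
d=np.load('s4.npz')['d'];i=r.camera_info('scene')
for v in range(120,152,3):
  o=[]
  for u in range(284,326,5):
    q=pt(i,d,u,v);k=q[:2]-C;o.append('%4d,%4d,%3d'%(1000*(k@A),1000*(k@B),1000*q[2]))
  print(v,' | '.join(o))
"
```

```text
120 -384, 425,  2 |  -69, -24,301 |  -62, -23,303 |  -60, -15,299 |  -48, -22,307 |  -40, -23,309 |  -33, -24,312 |  -30, -16,309 |  -48,  29,282
123 -379, 417, -1 |  -69, -24,297 |  -62, -23,298 |  -60, -15,295 |  -49, -21,301 |  -40, -23,305 |  -32, -24,308 |  -30, -16,305 | -289, 466,  2
126 -367, 399,  2 |  -69, -24,292 |  -63, -21,293 |  -60, -15,291 |  -48, -23,298 |  -39, -25,302 |  -33, -23,303 |  -32, -12,298 | -282, 454,  1
129 -357, 385,  3 |  -69, -24,288 |  -63, -21,289 |  -60, -15,287 |  -47, -24,295 |  -41, -22,296 |  -32, -24,300 |  -33, -10,293 | -275, 442,  0
132 -351, 375,  1 |  -70, -23,283 |  -63, -22,285 |  -55, -23,288 |  -49, -21,289 |  -40, -24,293 |  -33, -23,295 |  -32, -12,290 | -269, 431,  0
135 -343, 362,  1 |  -70, -23,279 |  -57, -32,287 |  -50, -30,289 |  -48, -22,285 |  -40, -23,288 |  -33, -23,291 |  -31, -13,286 | -262, 419,  0
138 -336, 352,  0 | -324, 357,  2 |  -53, -38,287 |  -48, -33,287 |  -47, -23,282 |  -39, -24,285 |  -32, -24,287 |  -32, -12,281 | -254, 405,  0
141 -329, 341,  0 |  -54, -47,288 |  -50, -42,286 |  -47, -36,284 |  216,-452,582 |  -39, -24,281 |  -33, -23,282 | -239, 355, 22 | -231, 364, 20
144  -57, -55,287 |  -50, -53,288 |  -48, -46,285 | -272, 319, 22 | -260, 321, 25 | -251, 328, 24 | -243, 338, 21 | -230, 338, 25 | -222, 347, 23
147  -53, -60,286 |  -49, -55,285 | -272, 297, 25 | -263, 305, 24 | -254, 312, 23 | -243, 316, 24 | -235, 324, 23 | -225, 329, 24 | -215, 335, 24
150  -54, -59,282 |  -47, -58,283 |  -45, -51,280 | -257, 295, 23 | -246, 299, 25 | -237, 306, 24 | -229, 314, 23 | -219, 320, 23 |  -31,   0,257
```

No slip so far (bar centre at 0.827 rad by vision, 0.824 by arm pose). Continuing, with a vision check per call.

```bash
cat >> h.py <<'E'
def bar():
    s=r.get_state();q=s['tcp_pos'][:2]-C;x=q@A;z=s['tcp_pos'][2]
    p,d,i=cap('scene');v,u=np.mgrid[60:300,220:340]
    m=np.array(i['mtx']);K=cv2.undistortPoints(np.c_[u.ravel(),v.ravel()].astype(float)[:,None],m,np.array([i['k1'],0,0,0.]))[:,0]
    T=np.array(i['pose']);P=(np.c_[K,np.ones(len(K))]*d[60:300,220:340].ravel()[:,None])@T[:3,:3].T+T[:3,3]
    k=P[:,:2]-C;c=np.c_[k@A,k@B,P[:,2]]
    g=(abs(c[:,1]+.043)<.008)&(abs(c[:,0]-x)<.025)&(abs(c[:,2]-z-.027)<.03);c=c[g]
    print('bar n',len(c),'top',np.percentile(c[:,2],95).round(4) if len(c) else '','offset centre-tcp',(np.percentile(c[:,2],95)-.006-z).round(4) if len(c) else '',(np.median(c[:,0])-x).round(4) if len(c) else '')
E
python3 -c "
from h import *
bar()"
python3 -m inch '[{"x":0,"y":0.32,"z":0.29,"yaw":0},{"x":0,"y":0.31,"z":0.31,"yaw":0},{"x":0,"y":0.29,"z":0.32,"yaw":0},{"x":0,"y":0.28,"z":0.33,"yaw":0}]'
python3 -c "
from h import *
plan(step=.045);bar()"
```

```text
bar n 90 top 0.2874 offset centre-tcp 0.0269 0.0036
time_s: 11.47
tcp_pos: [0.5081, -0.035, 0.2248]
eef_rot: [-178.4, 1.1, -77.6]
contact_force: [0.7, -1.8, 1.5]
gripper_width: 0.0116
11.4667 [ 0.5081 -0.035   0.2248] [-178.4    1.1  -77.6] [ 0.7 -1.8  1.5] 0.01158050445007918
theta 0.646 rad 0.2414 chest (np.float64(-0.0832), np.float64(-0.0117))
[0.01 0.27 0.34]
[0.01 0.25 0.35]
[0.01 0.24 0.36]
[0.01 0.22 0.37]
[0.01 0.2  0.38]
bar n 86 top 0.2593 offset centre-tcp 0.0285 0.0032
```

```bash
python3 -m inch '[{"x":0,"y":0.26,"z":0.34,"yaw":0},{"x":0,"y":0.24,"z":0.35,"yaw":0},{"x":0,"y":0.23,"z":0.36,"yaw":0},{"x":0,"y":0.21,"z":0.37,"yaw":0}]'
python3 -c "
from h import *
plan(step=.04);bar()"
```

```text
time_s: 11.85
tcp_pos: [0.4842, -0.0403, 0.1874]
eef_rot: [-178.4, 1.0, -77.6]
contact_force: [-0.0, -2.6, 0.5]
gripper_width: 0.0111
11.85 [ 0.4842 -0.0403  0.1874] [-178.4    1.   -77.6] [-0.  -2.6  0.5] 0.011117850445305923
theta 0.46 rad 0.2409 chest (np.float64(-0.1077), np.float64(-0.0118))
[0.01 0.18 0.34]
[0.01 0.17 0.35]
[0.01 0.15 0.35]
[0.01 0.14 0.36]
[0.01 0.12 0.36]
bar n 77 top 0.2227 offset centre-tcp 0.0293 0.0026
```

```bash
python3 -m inch '[{"x":0,"y":0.18,"z":0.34,"yaw":0},{"x":0,"y":0.16,"z":0.35,"yaw":0},{"x":0,"y":0.15,"z":0.35,"yaw":0},{"x":0,"y":0.13,"z":0.35,"yaw":0}]'
python3 -c "
from h import *
plan(step=.03);bar()"
```

```text
time_s: 12.23
tcp_pos: [0.4682, -0.0436, 0.1494]
eef_rot: [-178.5, 1.0, -77.6]
contact_force: [0.9, -3.6, 0.7]
gripper_width: 0.0109
12.2333 [ 0.4682 -0.0436  0.1494] [-178.5    1.   -77.6] [ 0.9 -3.6  0.7] 0.010924122704936668
theta 0.288 rad 0.2407 chest (np.float64(-0.1241), np.float64(-0.0117))
[0.   0.09 0.27]
[0.   0.08 0.28]
[0.   0.07 0.28]
[0.   0.07 0.28]
[0.   0.06 0.28]
bar n 71 top 0.185 offset centre-tcp 0.0296 0.0024
```

```bash
python3 -m inch '[{"x":0,"y":0.09,"z":0.28,"yaw":0},{"x":0,"y":0.08,"z":0.28,"yaw":0},{"x":0,"y":0.07,"z":0.28,"yaw":0},{"x":0,"y":0.06,"z":0.28,"yaw":0},{"x":0,"y":0.05,"z":0.28,"yaw":0}]'
python3 -c "
from h import *
plan(step=.03);bar()"
```

```text
time_s: 12.7
tcp_pos: [0.4588, -0.0455, 0.1095]
eef_rot: [-178.6, 0.9, -77.6]
contact_force: [-1.2, -4.5, 3.6]
gripper_width: 0.0112
12.7 [ 0.4588 -0.0455  0.1095] [-178.6    0.9  -77.6] [-1.2 -4.5  3.6] 0.011165771249331106
theta 0.117 rad 0.2405 chest (np.float64(-0.1337), np.float64(-0.0115))
[0.   0.04 0.29]
[0.   0.04 0.29]
[0.   0.03 0.29]
[0.   0.02 0.29]
[0.   0.01 0.29]
bar n 72 top 0.1459 offset centre-tcp 0.0304 0.0023
```

```bash
python3 -m inch '[{"x":0,"y":0.02,"z":0.16,"yaw":0},{"x":0,"y":0.01,"z":0.16,"yaw":0},{"x":0,"y":0,"z":0,"yaw":0}]'
python3 -c "
from h import *
plan(step=.03,n=1);bar()"
python3 -m inch '[{"x":0,"y":0,"z":0,"yaw":0},{"x":0,"y":0,"z":0,"yaw":0},{"x":0,"y":0,"z":0,"yaw":0}]' -0.6
python3 -c "
from h import *
plan(step=.03,n=1);bar()"
```

```text
time_s: 13.0
tcp_pos: [0.4573, -0.0458, 0.0987]
eef_rot: [-178.7, 0.9, -77.6]
contact_force: [0.2, -3.2, 3.6]
gripper_width: 0.0114
13.0 [ 0.4573 -0.0458  0.0987] [-178.7    0.9  -77.6] [ 0.2 -3.2  3.6] 0.011441098843756412
theta 0.072 rad 0.2406 chest (np.float64(-0.1352), np.float64(-0.0115))
[0.   0.02 0.29]
bar n 63 top 0.1348 offset centre-tcp 0.0301 0.0022
time_s: 13.3
tcp_pos: [0.4578, -0.0444, 0.0985]
eef_rot: [-178.7, 1.1, -77.7]
contact_force: [0.0, 0.3, 0.4]
gripper_width: 0.0169
13.3 [ 0.4578 -0.0444  0.0985] [-178.7    1.1  -77.7] [0.  0.3 0.4] 0.01689291085861455
theta 0.072 rad 0.2398 chest (np.float64(-0.1344), np.float64(-0.0102))
[0.01 0.05 0.28]
bar n 64 top 0.1355 offset centre-tcp 0.031 0.0013
```

```bash
python3 -m inch '[{"x":0,"y":0,"z":-0.3,"yaw":0},{"x":0,"y":0,"z":-0.5,"yaw":0},{"x":0,"y":0,"z":-0.8,"yaw":0},{"x":0,"y":0,"z":-0.8,"yaw":0},{"x":0,"y":0,"z":0,"yaw":0}]'
python3 -m inch '[{"x":0,"y":0,"z":0,"yaw":0},{"x":0,"y":0,"z":0,"yaw":0},{"x":0,"y":0,"z":0,"yaw":0},{"x":0,"y":0,"z":0,"yaw":0}]' -1 10
python3 -c "
from h import *
need(W(-.077,0,.12),-77.8)
p,d,i=cap('scene');cv2.imwrite('pics/s5c.png',cv2.resize(p[60:380,180:460,::-1],None,fx=1.85,fy=1.85))
"
```

```text
time_s: 13.77
tcp_pos: [0.4563, -0.045, 0.1621]
eef_rot: [-178.7, 1.1, -77.7]
contact_force: [0.3, -0.0, 0.6]
gripper_width: 0.0174
time_s: 14.1
tcp_pos: [0.4567, -0.0444, 0.1634]
eef_rot: [-178.6, 1.2, -77.7]
contact_force: [0.4, 0.1, 0.0]
gripper_width: 0.0009
14.1 [ 0.4567 -0.0444  0.1634] [-178.6    1.2  -77.7] [0.4 0.1 0. ] 0.0008935031869773133
units xyz [-0.36 -2.3   1.8 ] dist 0.0735
yaw units 0.034503763093809425
chest frame tcp [-0.1355 -0.01  ]
tool x,y in chest [(0.002, -1.0), (-1.0, -0.002)]
```

View pics/s5c.png

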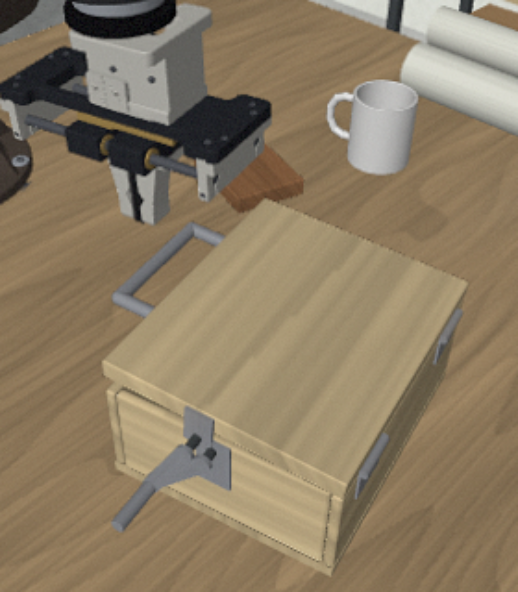

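The lid is ajar and released, the stay is folded, and the hand is clear above the pull. Moving over the lid front and down to just above it.

```bash
python3 -m inch '[{"x":-0.2,"y":-0.6,"z":0,"yaw":0},{"x":-0.2,"y":-0.8,"z":0,"yaw":0},{"x":0,"y":-0.7,"z":0,"yaw":0},{"x":0,"y":-0.2,"z":0,"yaw":0},{"x":0,"y":0,"z":0,"yaw":0}]'
python3 -m inch '[{"x":0,"y":0,"z":0.6,"yaw":0},{"x":0,"y":0,"z":0.6,"yaw":0},{"x":0,"y":0,"z":0.2,"yaw":0},{"x":0,"y":0,"z":0,"yaw":0}]'
python3 -c "
from h import *
need(W(-.077,0,.117),-77.8)
"
```

```text
time_s: 14.57
tcp_pos: [0.512, -0.0213, 0.1624]
eef_rot: [-178.8, 1.2, -77.7]
contact_force: [0.1, -0.8, 0.5]
gripper_width: 0.0007
time_s: 14.9
tcp_pos: [0.5113, -0.0206, 0.1251]
eef_rot: [-179.0, 1.2, -77.7]
contact_force: [0.3, -0.6, -0.4]
gripper_width: 0.0005
14.9 [ 0.5113 -0.0206  0.1251] [-179.     1.2  -77.7] [ 0.3 -0.6 -0.4] 0.000475053669727164
units xyz [0.08 0.   0.32] dist 0.0082
yaw units 0.01689101304424412
chest frame tcp [-0.0771  0.0017]
tool x,y in chest [(0.001, -1.0), (-1.0, -0.001)]
```

```bash
for i in 1; do python3 -m inch '[{"x":0,"y":0,"z":0.12,"yaw":0},{"x":0,"y":0,"z":0.12,"yaw":0},{"x":0,"y":0,"z":0.12,"yaw":0}]'; done
python3 -m inch '[{"x":0,"y":0,"z":0.12,"yaw":0},{"x":0,"y":0,"z":0.12,"yaw":0}]'
python3 -m inch '[{"x":0,"y":0,"z":0.12,"yaw":0}]'
```

```text
time_s: 15.15
tcp_pos: [0.5112, -0.0206, 0.1168]
eef_rot: [-178.9, 1.1, -77.7]
contact_force: [-0.5, -0.5, -0.5]
gripper_width: 0.0006
time_s: 15.32
tcp_pos: [0.5109, -0.0207, 0.1115]
eef_rot: [-178.9, 1.1, -77.7]
contact_force: [-4.2, -0.2, 6.8]
gripper_width: 0.0006
time_s: 15.4
tcp_pos: [0.5105, -0.0208, 0.1089]
eef_rot: [-179.0, 1.1, -77.7]
contact_force: [-4.1, 1.6, 8.3]
gripper_width: 0.0006
```

```bash
python3 -m inch '[{"x":0,"y":0,"z":0.12,"yaw":0},{"x":0,"y":0,"z":0.12,"yaw":0}]'
python3 -m inch '[{"x":0,"y":0,"z":0.1,"yaw":0}]'
python3 -m inch '[{"x":0,"y":0,"z":0.07,"yaw":0}]'
```

```text
time_s: 15.57
tcp_pos: [0.5099, -0.0209, 0.1042]
eef_rot: [-179.0, 1.1, -77.7]
contact_force: [-4.9, 0.9, 10.1]
gripper_width: 0.0002
time_s: 15.65
tcp_pos: [0.5097, -0.021, 0.1025]
eef_rot: [-179.0, 1.1, -77.7]
contact_force: [-5.6, 1.4, 10.8]
gripper_width: 0.0005
time_s: 15.73
tcp_pos: [0.5096, -0.021, 0.1015]
eef_rot: [-178.9, 1.1, -77.7]
contact_force: [-4.3, 0.7, 10.9]
gripper_width: 0.0004
```

```bash
python3 -m inch '[{"x":0,"y":0,"z":0.08,"yaw":0}]'
python3 -m inch '[{"x":0,"y":0,"z":0.08,"yaw":0}]'
python3 -m inch '[{"x":0,"y":0,"z":0.07,"yaw":0}]'
```

```text
time_s: 15.82
tcp_pos: [0.5096, -0.0211, 0.1008]
eef_rot: [-178.9, 1.1, -77.6]
contact_force: [-11.1, 3.1, 27.6]
gripper_width: 0.0004
time_s: 15.9
tcp_pos: [0.5096, -0.0211, 0.1008]
eef_rot: [-178.9, 1.0, -77.6]
contact_force: [-11.6, 3.6, 28.1]
gripper_width: 0.0003
time_s: 15.98
tcp_pos: [0.5096, -0.021, 0.101]
eef_rot: [-178.8, 1.0, -77.6]
contact_force: [-8.0, 2.1, 15.7]
gripper_width: 0.0005
```

Hard on the rim. Holding near 20 N.

```bash
python3 -m inch '[{"x":0,"y":0,"z":0.07,"yaw":0},{"x":0,"y":0,"z":0.07,"yaw":0}]'
python3 -m inch '[{"x":0,"y":0,"z":0.07,"yaw":0}]'
python3 -m inch '[{"x":0,"y":0,"z":0.07,"yaw":0}]'
```

```text
time_s: 16.15
tcp_pos: [0.5096, -0.0211, 0.101]
eef_rot: [-178.7, 1.0, -77.5]
contact_force: [-8.2, 1.6, 16.7]
gripper_width: 0.001
time_s: 16.23
tcp_pos: [0.5097, -0.021, 0.101]
eef_rot: [-178.7, 1.0, -77.5]
contact_force: [-7.9, 1.2, 18.7]
gripper_width: 0.0007
time_s: 16.32
tcp_pos: [0.5097, -0.021, 0.101]
eef_rot: [-178.6, 1.0, -77.4]
contact_force: [-7.4, 1.9, 17.7]
gripper_width: 0.0004
```

```bash
python3 -m inch '[{"x":0,"y":0,"z":0.07,"yaw":0},{"x":0,"y":0,"z":0.07,"yaw":0},{"x":0,"y":0,"z":0.07,"yaw":0},{"x":0,"y":0,"z":0.07,"yaw":0},{"x":0,"y":0,"z":0.07,"yaw":0}]'
python3 -m inch '[{"x":0,"y":0,"z":0.07,"yaw":0},{"x":0,"y":0,"z":0.07,"yaw":0},{"x":0,"y":0,"z":0.07,"yaw":0},{"x":0,"y":0,"z":0.07,"yaw":0}]'
python3 -m inch '[{"x":0,"y":0,"z":0.07,"yaw":0},{"x":0,"y":0,"z":0.07,"yaw":0},{"x":0,"y":0,"z":0.07,"yaw":0},{"x":0,"y":0,"z":0.07,"yaw":0}]'
python3 -c "
from h import *
p,d,i=cap('scene');np.savez('s6.npz',p=p,d=d);cv2.imwrite('pics/s6c.png',cv2.resize(p[150:400,180:440,::-1],None,fx=2.3,fy=2.3))
# lid outer face along front: points on top
for u,v in [(245,275),(250,265),(262,280),(300,300),(350,290),(370,310)]:
  q=pt(i,d,u,v);k=q[:2]-C;print((k@A).round(4),(k@B).round(4),q[2].round(4))
"
```

```text
time_s: 16.73
tcp_pos: [0.5098, -0.0211, 0.101]
eef_rot: [-178.4, 0.9, -77.3]
contact_force: [-8.0, 1.7, 16.7]
gripper_width: 0.0007
time_s: 17.07
tcp_pos: [0.5098, -0.021, 0.101]
eef_rot: [-178.2, 0.8, -77.2]
contact_force: [-8.0, 1.7, 16.9]
gripper_width: 0.0006
time_s: 17.4
tcp_pos: [0.5098, -0.021, 0.101]
eef_rot: [-178.0, 0.8, -77.0]
contact_force: [-7.1, 2.1, 16.9]
gripper_width: 0.0004
-0.0856 -0.1237 0.0988
-0.0773 -0.1199 0.1206
-0.0541 -0.1252 0.108
0.0069 -0.1239 0.1018
0.0627 -0.0876 0.12
0.0999 -0.1038 0.1197
```

View pics/s6c.png

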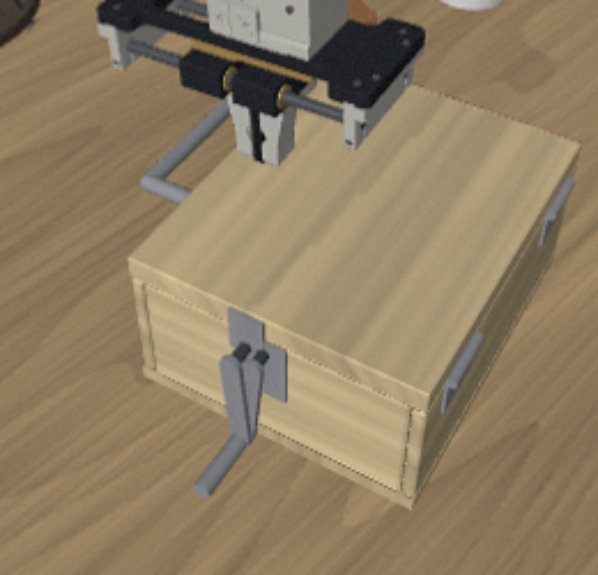

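```bash
cat > slope.py <<'E'
from h import *
for n in('scene','top'):
    p,d,i=cap(n);v,u=np.mgrid[0:480,0:640]
    K=cv2.undistortPoints(np.c_[u.ravel(),v.ravel()].astype(float)[:,None],np.array(i['mtx']),np.array([i['k1'],0,0,0.]))[:,0]
    T=np.array(i['pose']);P=(np.c_[K,np.ones(len(K))]*d.ravel()[:,None])@T[:3,:3].T+T[:3,3]
    k=P[:,:2]-C;c=np.c_[k@A,k@B,P[:,2]]
    g=(c[:,0]>-.095)&(c[:,0]<.095)&(abs(c[:,1])<.115)&(abs(c[:,2]-.119)<.012);c=c[g]
    for _ in range(4):
        f=np.linalg.lstsq(np.c_[np.ones(len(c)),c[:,:2]],c[:,2],rcond=None)[0];e=c[:,2]-np.c_[np.ones(len(c)),c[:,:2]]@f
        c=c[abs(e)<2.5*e.std()]
    print(n,len(c),'lid angle',-f[1].round(4),'cross',f[2].round(4),'z0',f[0].round(4))
st()
E
python3 slope.py
```

```text
scene 12149 lid angle 0.0012 cross 0.0026 z0 0.1198
top 1303 lid angle -0.0005 cross -0.0006 z0 0.1185
17.55 [ 0.5098 -0.021   0.101 ] [-177.9    0.8  -77. ] [-8.1  2.4 17.2] 0.00012211448771388993
```

Both cameras give a lid angle of about 0 with 19 N on the lid, held for over 1.5 s. Withdrawing straight up.

```bash
python3 -m inch '[{"x":0,"y":0,"z":-0.1,"yaw":0},{"x":0,"y":0,"z":-0.3,"yaw":0},{"x":0,"y":0,"z":-0.7,"yaw":0},{"x":0,"y":0,"z":-1,"yaw":0},{"x":0,"y":0,"z":-1,"yaw":0}]'
python3 -m inch '[{"x":0,"y":0,"z":-1,"yaw":0},{"x":0,"y":0,"z":-0.6,"yaw":0},{"x":0,"y":0,"z":0,"yaw":0},{"x":0,"y":0,"z":0,"yaw":0}]'
python3 slope.py; python3 -c "
from h import *
p,d,i=cap('top','t2.png')
"
```

```text
time_s: 17.97
tcp_pos: [0.5045, -0.0232, 0.1784]
eef_rot: [-178.3, 0.8, -77.1]
contact_force: [0.7, 0.2, -0.6]
gripper_width: 0.0004
time_s: 18.3
tcp_pos: [0.506, -0.024, 0.2278]
eef_rot: [-177.7, 0.8, -77.0]
contact_force: [-0.3, 0.5, -0.3]
gripper_width: 0.0006
scene 13283 lid angle 0.0022 cross 0.0024 z0 0.12
top 658 lid angle -0.002 cross -0.0011 z0 0.119
18.4 [ 0.5057 -0.0241  0.2269] [-177.8    0.8  -77. ] [ 0.2  0.  -0.8] 0.00017506329486257033
```

View pics/t2.png

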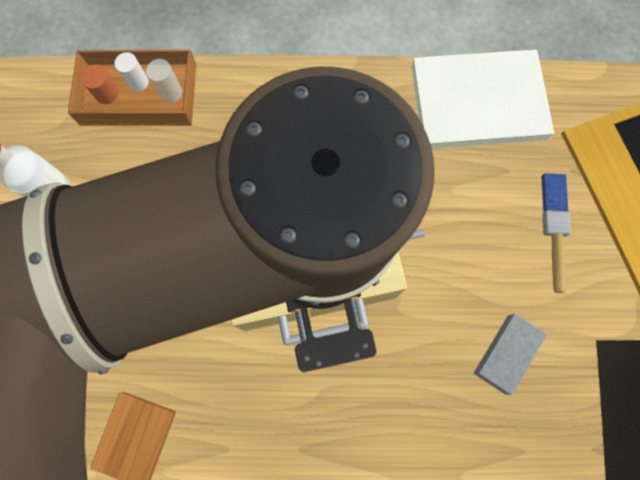

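The top view shows the brush, block, bottle and wooden block at the same pixels as at the start. The arm, overhead, hides the mug from this camera. Handing in.

```bash
python3 -c "
from h import *
print(r.close_job())"
```

```text
the job is handed in; nothing more can be done
None
```

The lid is shut and the job was handed in at about 18.5 s, with the hand clear; no verdict came back. I pushed the knee past centre (about 13 mm of pin travel), lowered the lid by its pull to about 0.085 rad and let go. I then pressed the front shut, held it for about 1.5 s and lifted the hand straight up.

**Last checks**
- **Lid angle:** after I let go, the two cameras read +0.002 and −0.002 rad, under the 0.008 limit, and nothing was touching the tool.
- **Pressing force:** the steady hold was about 19 N. It briefly reached about 30 N when the lid met the rim, close to the 35 N limit.
- **Knee:** I judged it unlocked from the pin's position and a wrist picture. The knee angle was estimated, not read.
- **Other things:** the lino block, brush, sanding block, bottle and wooden block were at the same pixels as at the start. The arm hid the mug in the final top view; it stood in place in an earlier scene picture. The two ink containers are under the lid and were not checked.

**What disagreed:** the cameras showed the fingertips about 30 mm higher than the reported tool position implied. My first knee push therefore passed over the pin without touching it; I corrected for the offset and repeated it.

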